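Refit the cold lever on the pot-filling tap

TASK

The cold tap has been drained and its stem left part open: without turning the bare stem first, set the loose blue-dot lever on it at the opening where it stands, feeling lightly for the splines, and push it gently fully home. Then swing it gently shut so that it points straight out to the front like its red-dot twin, and let go. Go easy on the ceramic cartridge, and leave the hot lever, jug, jar and screwdriver where they are.

Things in the scene. Friction and masses are not known exactly. Their poses are not given: they have to be found in the camera images.
- lever_hub (a point): Centre, half-way up, of the square hub of the loose bright-metal tap lever (0.19 kg): grasp here. Hub 28 x 28 mm, 31 mm tall, flat sides, underside 16 mm below this point. x axis along the blade, hub to end; z up along the bore. Starts standing on its hub on the counter, blue dot up. The blade leaves the hub at +x only, 8 to 12.5 mm above this point, 16 to 24 mm wide, ending 114 mm from the axis.
- lever_tip (a point): Point near the end of the loose lever's blade, mid-thickness: 108 mm along x and 10 mm up from lever_hub. Lever and stem agree when the blade line lies over a spline (any of six, 60 degrees apart); about 3 degrees of play either way.
- lever_mouth (a point): Centre of the bore's mouth in the loose lever's underside, 16 mm below lever_hub, same axes. From here up the bore is plain, 16.4 mm wide, for 6 mm, then has six inner teeth (60 degrees apart, 2.6 mm thick, 11 mm between opposite tips) up to its end 22 mm deep.
- cold_valve: Fixed valve with the bare stem: chromed base 52 mm across, brass neck 25 mm across. Origin on the counter on the stem's axis, z up. -x is its front, where the fitted lever points when shut (where the shut stop is met); opening is counter-clockwise from above. A light twist, 0.12 N m, turns the stem; it stays where left. Forcing it on the stop, or pressing over about 30 N, harms the cartridge.
- shoulder (a point): Centre of the flat top of the brass neck, 45 mm above the counter, on the stem's axis; axes as cold_valve. The hub's underside rests on it when fully home. While the lever's teeth still stand on top of the splines its underside is 11 mm above this point.
- stem_top (a point): Top of the bare brass stem on its axis, 21 mm above shoulder; axes are cold_valve's, NOT the stem's turn, which is not measured: it stands 19 to 56 degrees open (counter-clockwise), and the one right place for the blade is that far from the front; the places 60 degrees off are wrong. Six splines, 14 mm across, 2.6 mm thick, 17 mm tall from the shoulder, then a smooth 10 mm nose with a tapered end.
- hot_tip (a point): Near the end of the blade of the hot valve's fitted red-dot lever, 108 mm from its stem's axis, 71 mm above the counter. The hot valve stands 300 mm from the cold one, on either side, of the same build (77 mm tall with its lever), lever shut and pointing to the front. Leave it alone.
- station: Fixed spout and drip trough mid-way between the valves (150 mm to each). Origin on the counter under the spout's upright tube, 19 mm thick; x axis parallel to cold_valve's. Spout 170 mm tall, reaching 120 mm along -x; trough a grated steel plate 8 mm high, from 60 to 190 mm along -x, 240 mm wide.
- jug_mid (a point): Middle of a clear measuring jug, 100 mm across and 100 mm tall, with a handle at +y, standing on the counter. Leave it.
- jar_mid (a point): Middle of an amber jar, 64 mm across and 100 mm tall, standing on the counter. Leave it.
- screwdriver: Screwdriver, 170 mm long, lying on the counter along its x axis. Leave it.
- lever: The loose lever as a whole; origin and axes as lever_mouth.
Mind the look-alikes: they are no part of the job. Leave any purple look-alike of the cold_valve alone. Of the things shaped like the lever, the aluminium one is meant.

How it is judged:
By the outcome, as a careful person would: the job done as asked, in the order asked, and still so for the second after the job is handed in, with the robot touching nothing.
It also fails if it takes over 61 s, if anything falls off the work surface, if the arm or the gripper's body presses on something with over 40 N, if the wrist force passes 120 N, or if a joint passes its speed limit or range.

ROBOT

A 6-joint arm with a two-finger parallel gripper is mounted at the origin on the work surface. World frame = base frame: x ahead of the robot, y to its left, z up, the work surface at z = 0. Lengths are in m, angles in rad, forces in N, time in s.
With the tool pointing down it reaches from about 0.3 to 0.825 m from the base axis. Payload 5.4 kg.
Tool frame: the origin (TCP) lies midway between the tips of the shut fingers; the grasp point (between the pads) lies 19 mm behind it; z points along the fingers, y is the line along which they close (so a half turn about z gives the same grasp; the last joint's range is limited). The gripper opens to 92 mm and grips with 3 to 60 N. Pads are 20 mm wide; open, the fingers measure 128 mm over their backs; the gripper's body (75 mm by 189 mm) begins 69 mm behind the grasp point.
Start: joints at [0.935, 0.158, 1.597, -0, 1.386, -0.21], TCP at [0.238, 0.524, 0.215] pointing down, gripper open.
Joint ranges: [-2.91, 2.91], [-0.94, 2.29], [0.18, 2.7], [-1.29, 4.43], [0.17, 2.64], [-3, 3]. Speed limits (rad/s): [2.57, 2.57, 3.14, 3.14, 3.14, 3.14].

INTERFACE

Orientations are given as a rotation vector (axis times angle).
In Python, from rig import robot, eyes, order gives the robot as it stands. The module is installed in compiled form; this text tells all that it offers.
- The arm moves only by the tool drive_tool, never from a script. Its arguments are lists of equal length, an entry for each row: "translation": the shift along the world's x, y, z scaled (see below), a list of three; "angular": the turn, a rotation vector about the world's x, y, z scaled (see below), a list of three. In form: {"translation": [[x, y, z], ...], "angular": [[rx, ry, rz], ...]}. A call has 1 to 20 rows; each row is the pose to reach, as a shift and turn from the pose commanded when the call began; what a row does not reach only later rows make up. The controller multiplies each number of a shift by 0.15 m and each number of a turn by 90 degrees. A row lasts 1/12 s, in which the tool goes at most 41.7 mm and 7.16 degrees, less where a joint would pass 70% of its speed; a pose out of reach is approached as far as the arm can. A call with a number of a shift or a turn outside -1 to 1 is refused whole. A call with a gripper value outside its range is refused whole. "gripper" is the closure in counts, from 0 (fully open) to 255 (shut), set as the call begins (left out, the last holds). The fingers move at their own pace and stop on an object; "grip_force" is the grip in N (left out, the last holds). Time passes only in rows, so rows that repeat a pose let the fingers close. It gives the time, the measured TCP pose, the force, the opening and the grip force at its end, in the units of the state.
- robot.sense(): the state, without advancing time (a new reading comes with each control period).
- eyes.snapshot(name): name is "scene" or "side" or "wrist"; returns the picture (400x640x3 uint8, blue, green, red); there is no depth.
- eyes.camera_info(name): a dict with "fx", "fy", "cx", "cy" (pixels), "position" and "orientation" of the camera in the world; the wrist camera has in their place "tool_from_camera" (4x4, takes a point from camera to tool coordinates, whose origin is the TCP and whose axes are the flange's). Camera axes: x right, y up, looking along -z (the intrinsics and any distortion apply to the point x, -y, -z); pixel columns grow to the right and rows downward; lengths in m; the calibration is good to about 2 mm. A picture is of the moment at which its call begins: read the wrist's pose just before it. camera_info takes no time and is no camera call.
- order.close_job(): hands the job in; it is judged then, once.
The state is a dict: "clock": time; "joints": joint angles; "joint_vel": joint speeds; "joint_efforts": joint torques, N m; "tool_pos": TCP position; "orientation": TCP orientation; "force": force on the tool from outside, world axes, zero at the start; "moment": the same for the moment, N m; "grip_width": opening from 0.0 (shut) to 1.0 (fully open); "finger_force": force on a finger pad.
Only numpy, scipy, OpenCV 4.12 (cv2) and the standard library are available. Lean on these libraries where they do the work, as an engineer would, in place of code of your own. Each camera call takes 0.05 s, during which the arm holds its last target. There are 200 camera calls.

## Working session

There is one attempt and no reset: what is moved stays moved. The work goes in short steps, Python scripts to look and compute and a tool call to move; the robot and the scene stay as the last step left them, time stands still between calls to the robot, and variables do not carry over. Pictures are saved under pics/ and viewed, at most 10 in all, crops included, and the job is handed in when it is done.

Besides the shell and the picture viewer there is one more tool, called after "Call:" as name(argument=value, ...) on one line, values as JSON. drive_tool: Moves the arm, as the interface text tells. Its arguments: {"type":"object","properties":{"translation":{"type":"array","items":{"type":"array","items":{"type":"number","minimum":-1,"maximum":1}}},"angular":{"type":"array","items":{"type":"array","items":{"type":"number","minimum":-1,"maximum":1}}},"gripper":{"type":"number"},"grip_force":{"type":"number"}},"required":["translation","angular"]}

```bash
mkdir -p pics
python3 - <<'E'
from rig import robot,eyes,order
import cv2
for n in("scene","side","wrist"):
    s=robot.sense(); im=eyes.snapshot(n); cv2.imwrite(f"pics/{n}0.png",im); print(n,eyes.camera_info(n))
print(s)
E
```

```text
scene {'fx': 374.8165318588598, 'fy': 374.8165318588598, 'cx': 322.90425636112394, 'cy': 195.4971454017224, 'position': array([0.91599551, 0.65116575, 0.95091935]), 'orientation': array([0.27640939, 0.89053763, 2.44546249])}
side {'fx': 491.2307445946023, 'fy': 491.2307445946023, 'cx': 313.9091382294551, 'cy': 201.88136181811598, 'position': array([-0.02079956, -0.53789929,  0.95259835]), 'orientation': array([ 0.69466103, -0.26952776, -0.71627913])}
wrist {'fx': 326.4979677362381, 'fy': 326.4979677362381, 'cx': 322.66093628866383, 'cy': 202.5092289451782, 'tool_from_camera': array([[-6.47924319e-04,  9.70716615e-01,  2.40226628e-01,
         6.73884484e-02],
       [ 9.99999788e-01,  6.44625305e-04,  9.23115301e-05,
         3.53860643e-04],
       [-6.52478276e-05,  2.40226637e-01, -9.70716827e-01,
        -1.70799568e-01],
       [ 0.00000000e+00,  0.00000000e+00,  0.00000000e+00,
         1.00000000e+00]])}
{'clock': 0.1, 'joints': array([ 9.34878508e-01,  1.58978705e-01,  1.59811949e+00,  3.68574343e-05,
        1.38622393e+00, -2.10096800e-01]), 'joint_vel': array([ 0.00125017, -0.00254403, -0.0034901 ,  0.00034313, -0.00185505,
        0.00081672]), 'joint_efforts': array([-2.70050868e-04, -3.86502171e+01, -3.22960353e+01,  7.02541438e-02,
        3.40207340e-02, -1.40195823e-05]), 'tool_pos': array([0.23717017, 0.52317393, 0.21371491]), 'orientation': array([-6.63689292e-01, -3.06992624e+00,  2.45326353e-03]), 'force': array([-0.42968412, -0.52712008,  0.07648864]), 'moment': array([ 0.00666339,  0.03128803, -0.03185787]), 'finger_force': 0.0, 'grip_width': 0.999610317915409}
```

View pics/scene0.png

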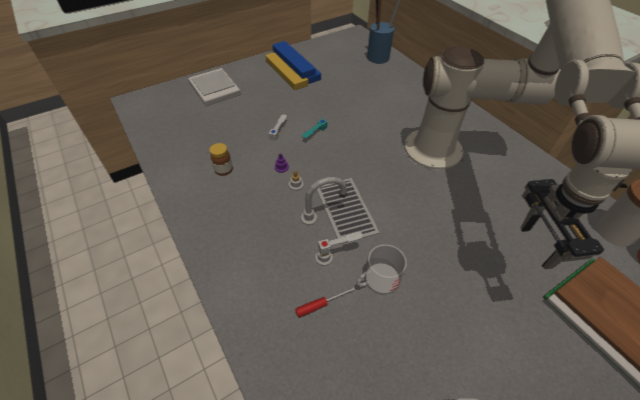

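View pics/side0.png

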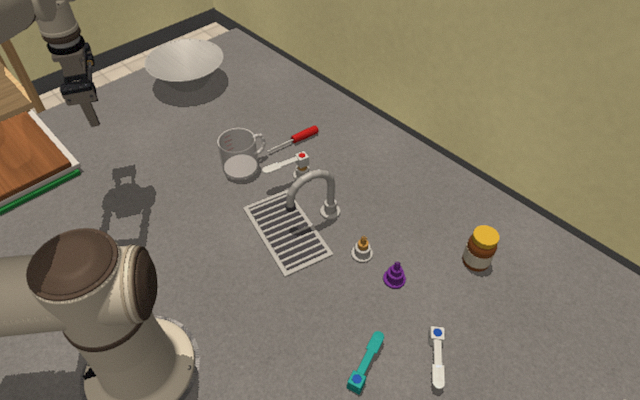

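The scene view shows the drip trough and spout at (345,205), the hot lever (red dot) at (325,243), the bare brass cold stem at (296,178) and a purple look-alike valve at (281,162). The two loose levers are white metal at (278,126) and teal at (315,129). The white metal one fits "aluminium, bright metal". In the side view it is at (437,355), with the stem at (362,245). I'll confirm it in an enlarged crop.

Run:
```python
import cv2,numpy as np
a=cv2.imread("pics/side0.png")[225:400,340:473]; b=cv2.imread("pics/scene0.png")[105:265,260:380]
a=cv2.resize(a,None,fx=3.4,fy=3.4,interpolation=cv2.INTER_CUBIC)[:595]
b=cv2.resize(b,None,fx=2.8,fy=2.8,interpolation=cv2.INTER_CUBIC)
c=np.zeros((600,800,3),np.uint8); c[:a.shape[0],:a.shape[1]]=a; c[:b.shape[0],460:460+b.shape[1]]=b
cv2.imwrite("pics/crop1.png",c); print(a.shape,b.shape)
```

```text
(595, 452, 3) (448, 336, 3)
```

View pics/crop1.png

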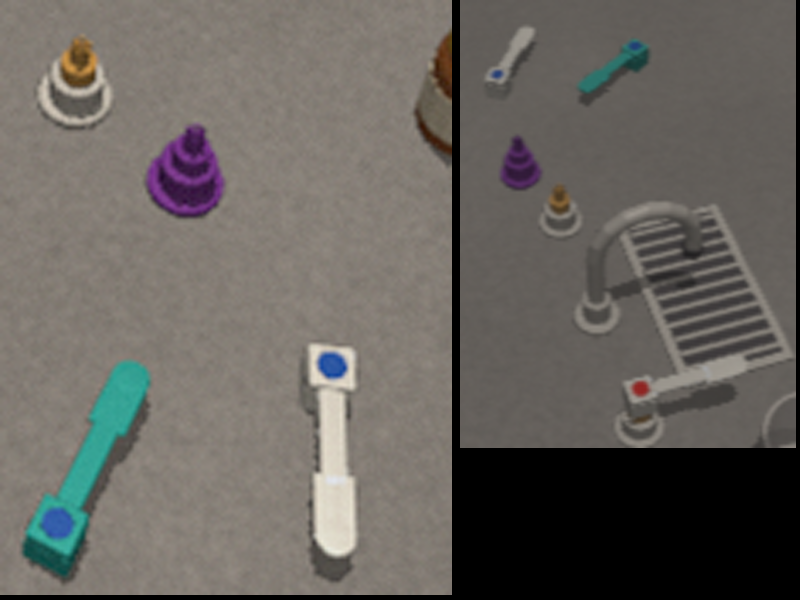

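The crop shows the bright metal lever with its blue dot at side (437.6,332.4) and scene (273,131), its blade end at side (439,388). The bare stem top is at side (363.5,237) and scene (295,171). The teal lever and purple valve are the look-alikes. Next I triangulate these points.

```bash
cat > h.py <<'E'
import numpy as np
from rig import robot,eyes,order
from scipy.spatial.transform import Rotation as R
def cam(n,s=None):
    c=eyes.camera_info(n)
    if n=="wrist":
        T=np.eye(4);T[:3,:3]=R.from_rotvec(s["orientation"]).as_matrix();T[:3,3]=s["tool_pos"]
        T=T@c["tool_from_camera"];return c,T[:3,:3],T[:3,3]
    return c,R.from_rotvec(c["orientation"]).as_matrix(),np.array(c["position"])
def ray(C,u,v):
    c,Rm,p=C;d=Rm@np.array([(u-c["cx"])/c["fx"],-(v-c["cy"])/c["fy"],-1]);return p,d/np.linalg.norm(d)
def atz(C,u,v,z):
    p,d=ray(C,u,v);return p+d*(z-p[2])/d[2]
def proj(C,X):
    c,Rm,p=C;q=Rm.T@(np.array(X)-p);return c["cx"]+c["fx"]*q[0]/-q[2],c["cy"]-c["fy"]*q[1]/-q[2]
def tri(r1,r2):
    A=np.zeros((3,3));b=np.zeros(3)
    for p,d in(r1,r2):
        M=np.eye(3)-np.outer(d,d);A+=M;b+=M@p
    return np.linalg.solve(A,b)
E
python3 - <<'E'
from h import *
np.set_printoptions(precision=4,suppress=True)
S,D=cam("scene"),cam("side")
for n,s,d,z in[("dot",(273.2,131.4),(437.6,332.4),.031),("end",(285,115.4),(438.8,387.6),.028),("stemtop",(295.4,171.4),(363.5,236.8),.066),("base",(295.7,183.6),(362,253),.006),("red",(324.3,243.6),(302,156),.077),("hottip",(360.7,235.4),(266,168),.073),("spout",(308.9,217.9),(330,210),.005),("teal",(323.2,122),(356.8,378.8),.031),("tealend",(303,137),(377.5,334),.028),("jar",(219,148),(486,236),.1),("purple",(281,153),(396.5,263),.066),("jugtop",(386,263),(239,140),.1)]:
    print(n,"tri",tri(ray(S,*s),ray(D,*d)),"scene",atz(S,*s,z)[:2],"side",atz(D,*d,z)[:2])
for n,u in [("c0",(244.5,207)),("c1",(293,190)),("c2",(331,255)),("c3",(287,274))]: print(n,atz(D,*u,.008)[:2])
E
```

```text
dot tri [ 0.4786 -0.3651  0.0301] scene [ 0.4789 -0.364 ] side [ 0.4783 -0.3654]
end tri [ 0.3919 -0.4349  0.0238] scene [ 0.3935 -0.4289] side [ 0.391 -0.436]
stemtop tri [ 0.526  -0.1109  0.0648] scene [ 0.5263 -0.1096] side [ 0.5254 -0.1116]
base tri [ 0.5262 -0.1125  0.0036] scene [ 0.5274 -0.1108] side [ 0.5246 -0.1135]
red tri [0.5983 0.1786 0.0724] scene [0.5997 0.1813] side [0.5953 0.1746]
hottip tri [0.4987 0.2089 0.0734] scene [0.4964 0.2102] side [0.5009 0.2075]
spout tri [0.5636 0.0357 0.0043] scene [0.5635 0.0364] side [0.5635 0.035 ]
teal tri [ 0.2885 -0.3178  0.028 ] scene [ 0.2891 -0.3132] side [ 0.2892 -0.3198]
tealend tri [ 0.3929 -0.2841  0.0228] scene [ 0.398  -0.2815] side [ 0.3878 -0.2837]
jar tri [ 0.7032 -0.3087  0.098 ] scene [ 0.7035 -0.3062] side [ 0.7017 -0.3093]
purple tri [ 0.5252 -0.2103  0.0666] scene [ 0.5251 -0.211 ] side [ 0.5254 -0.2099]
jugtop tri [0.5026 0.3237 0.0925] scene [0.5042 0.3279] side [0.4996 0.3144]
c0 [0.4092 0.1896]
c1 [0.539  0.1497]
c2 [ 0.4661 -0.0686]
c3 [ 0.3559 -0.0381]
```

The triangulated heights match the spec: stem top 0.065, red dot 0.072. The stem is at about (0.526,-0.111), the lever hub at (0.4785,-0.365) with its blade at about 219°, and the front direction is about 164.5°. I'll go and look straight down on the stem with the wrist camera.

Call:
drive_tool(translation=[[0.3,-0.82,0.43],[0.3,-0.82,0.43],[0.3,-0.82,0.43],[0.3,-0.82,0.43],[0.3,-0.82,0.43],[0.3,-0.82,0.43],[0.3,-0.82,0.43]], angular=[[0,0,-0.38],[0,0,-0.38],[0,0,-0.38],[0,0,-0.38],[0,0,-0.38],[0,0,-0.38],[0,0,-0.38]], gripper=60)

```text
clock: 0.73
tool_pos: [0.2824, 0.4005, 0.2788]
orientation: [-1.534, -2.741, 0.001]
force: [-0.4, -0.1, -0.8]
grip_width: 0.766
finger_force: 0.0
```

Call:
drive_tool(translation=[[0.3,-0.82,0],[0.3,-0.82,0],[0.3,-0.82,0],[0.3,-0.82,0],[0.3,-0.82,0],[0.3,-0.82,0],[0.3,-0.82,0]], angular=[[0,0,-0.38],[0,0,-0.38],[0,0,-0.38],[0,0,-0.38],[0,0,-0.38],[0,0,-0.38],[0,0,-0.38]])

```text
clock: 1.32
tool_pos: [0.3271, 0.278, 0.2785]
orientation: [-2.269, -2.172, 0.002]
force: [-0.4, 1.0, -0.7]
grip_width: 0.764
finger_force: 0.0
```

Call:
drive_tool(translation=[[0.3,-0.82,0],[0.3,-0.82,0],[0.3,-0.82,0],[0.3,-0.82,0],[0.3,-0.82,0],[0.3,-0.82,0],[0.3,-0.82,0]], angular=[[0,0,-0.38],[0,0,-0.38],[0,0,-0.38],[0,0,-0.38],[0,0,-0.38],[0,0,-0.38],[0,0,-0.38]])

```text
clock: 1.9
tool_pos: [0.3723, 0.1552, 0.2788]
orientation: [-2.807, -1.411, 0.001]
force: [-0.3, 0.8, -0.5]
grip_width: 0.766
finger_force: 0.0
```

Call:
drive_tool(translation=[[0.3,-0.82,0],[0.3,-0.82,0],[0.3,-0.82,0],[0.3,-0.82,0],[0.3,-0.82,0],[0.3,-0.82,0],[0.3,-0.82,0]], angular=[[0,0,-0.38],[0,0,-0.38],[0,0,-0.38],[0,0,-0.38],[0,0,-0.38],[0,0,-0.38],[0,0,-0.38]])

```text
clock: 2.48
tool_pos: [0.4175, 0.0325, 0.2789]
orientation: [-3.097, -0.524, 0.001]
force: [-0.6, -0.3, -0.2]
grip_width: 0.769
finger_force: 0.0
```

Call:
drive_tool(translation=[[0.3,-0.82,0],[0.3,-0.82,0],[0.3,-0.82,0],[0.3,-0.82,0],[0.3,-0.82,0],[0.3,-0.82,0],[0.3,-0.82,0],[0.3,-0.82,0]], angular=[[0,0,-0.38],[0,0,-0.38],[0,0,-0.38],[0,0,-0.38],[0,0,-0.38],[0,0,-0.38],[0,0,-0.38],[0,0,-0.38]])

```text
clock: 3.15
tool_pos: [0.4626, -0.0904, 0.2792]
orientation: [-3.115, 0.411, -0.0]
force: [-0.2, -0.0, 0.4]
grip_width: 0.767
finger_force: 0.0
```

Call:
drive_tool(translation=[[0,0,-0.25],[0,0,-0.5],[0,0,-0.73],[0,0,-0.73]], angular=[[0,0,0],[0,0,0],[0,0,0],[0,0,0]])

```text
clock: 3.48
tool_pos: [0.4578, -0.0884, 0.1628]
orientation: [-3.11, 0.413, 0.019]
force: [-1.7, 0.6, -1.0]
grip_width: 0.763
finger_force: 0.0
```

Call:
drive_tool(translation=[[0,0,-0.25],[0,0,-0.5],[0,0,-0.73],[0,0,-0.73],[0,0,-0.73],[0,0,-0.73]], angular=[[0,0,0],[0,0,0],[0,0,0],[0,0,0],[0,0,0],[0,0,0]])

```text
clock: 3.98
tool_pos: [0.4647, -0.0921, 0.0632]
orientation: [3.112, -0.418, 0.007]
force: [-0.4, 0.4, 0.2]
grip_width: 0.764
finger_force: 0.0
```

Run:
```python
from h import *
import cv2
s=robot.sense();C=cam("wrist",s);im=eyes.snapshot("wrist");cv2.imwrite("pics/w1.png",im)
np.savez("w1.npz",p=s["tool_pos"],o=s["orientation"]);print(s["tool_pos"],C[2])
u,v=proj(C,(.526,-.111,.062));print(u,v)
u,v=int(u),int(v)
c=im[max(v-30,0):v+30,u-30:u+30];print(c.shape,v-30,u-30)
c=cv2.resize(c,(400,400*c.shape[0]//60),interpolation=cv2.INTER_CUBIC)
o=np.zeros((600,800,3),np.uint8);o[:c.shape[0],:400]=c;w=cv2.resize(im,(400,250));o[:250,400:]=w
cv2.imwrite("pics/w1c.png",o)
```

```text
[ 0.46469606 -0.0921001   0.06317799] [ 0.52922226 -0.10927355  0.23426857]
327.3649935064371 127.90677870925101
(60, 60, 3) 97 297
```

View pics/w1c.png

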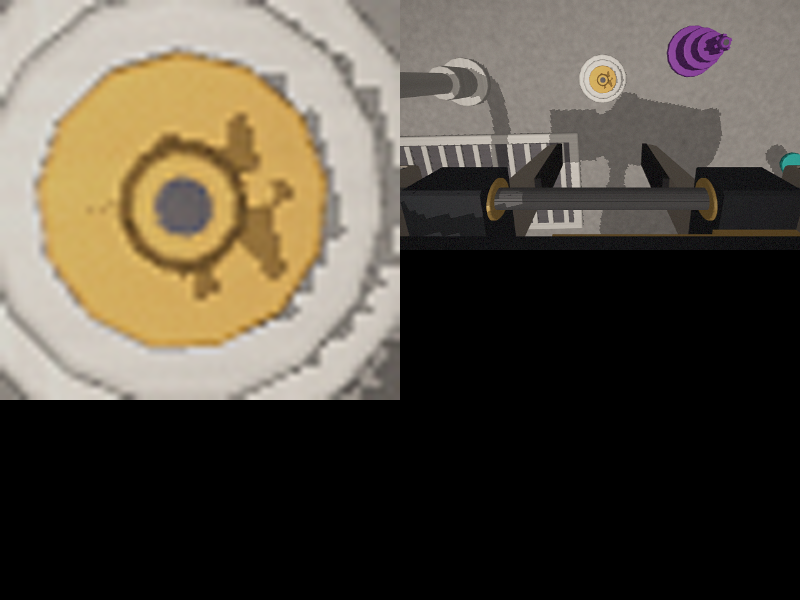

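The wrist view shows the stem nose at crop (183,205), i.e. image (324.5,128). The splines are barely distinguishable from the brass neck, with shadows falling to the right. I'll go lower and take two views, one of them off-axis.

Call:
drive_tool(translation=[[0,0,-0.25],[0,0,-0.25],[0,0,-0.25],[0,0,-0.25],[0,0,-0.25]], angular=[[0,0,0],[0,0,0],[0,0,0],[0,0,0],[0,0,0]])

```text
clock: 4.45
tool_pos: [0.4644, -0.0922, 0.0251]
orientation: [3.112, -0.42, 0.007]
force: [0.9, -0.4, -0.3]
grip_width: 0.765
finger_force: 0.0
```

```bash
cat > shot.py <<'E'
import sys
from h import *
import cv2
n=sys.argv[1]
s=robot.sense();C=cam("wrist",s);im=eyes.snapshot("wrist");cv2.imwrite(f"pics/{n}.png",im)
np.savez(n+".npz",tool_pos=s["tool_pos"],orientation=s["orientation"]);print(s["tool_pos"],C[2],s["force"])
print(proj(C,(.526,-.111,.066)),proj(C,(.526,-.111,.045)))
E
python3 shot.py w2
```

```text
[ 0.46439526 -0.09223164  0.0250625 ] [ 0.52890879 -0.10949123  0.19614898] [ 0.89596785 -0.38339241 -0.30456669]
(np.float64(328.2029909556355), np.float64(128.94172928637585)) (np.float64(327.4100945205466), np.float64(128.0614950263137))
```

Call:
drive_tool(translation=[[-0.2,0.06,0],[-0.2,0.06,0],[-0.2,0.06,0],[-0.2,0.06,0],[-0.2,0.06,0]], angular=[[0,0,0],[0,0,0],[0,0,0],[0,0,0],[0,0,0]])

```text
clock: 4.92
tool_pos: [0.4342, -0.0832, 0.0238]
orientation: [3.112, -0.421, 0.005]
force: [0.5, 0.3, 0.4]
grip_width: 0.766
finger_force: 0.0
```

```bash
python3 shot.py w3
python3 - <<'E'
from h import *
import cv2
o=np.zeros((400,800,3),np.uint8)
for i,n in enumerate(("w2","w3")):
    s=np.load(n+".npz");C=cam("wrist",s);im=cv2.imread(f"pics/{n}.png")
    u,v=map(int,proj(C,(.526,-.111,.055)));a,b=max(v-25,0),u-25
    print(n,b,a)
    c=cv2.resize(im[a:a+50,b:b+50],(400,400),interpolation=cv2.INTER_CUBIC)
    l=cv2.cvtColor(c,cv2.COLOR_BGR2LAB);l[...,0]=cv2.createCLAHE(6,(3,3)).apply(l[...,0])
    o[:,400*i:400*i+400]=cv2.cvtColor(l,cv2.COLOR_LAB2BGR)
cv2.imwrite("pics/w23.png",o)
E
```

```text
[ 0.43424852 -0.08320672  0.02383471] [ 0.49893517 -0.10056345  0.19484568] [0.54485983 0.31197673 0.35871091]
(np.float64(330.41651730559073), np.float64(40.09101588623034)) (np.float64(329.2571089763621), np.float64(52.16899874427898))
w2 302 103
w3 304 21
```

View pics/w23.png

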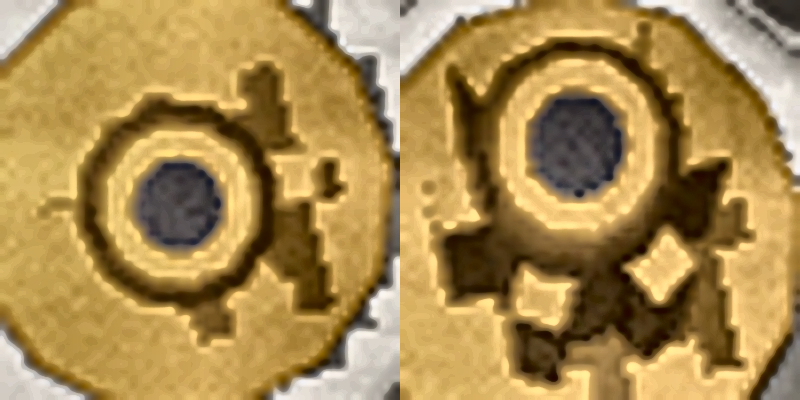

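In the off-axis view two spline tops show clearly at crop (142,298) and (262,265), and the stem-top disc is centred at (178,145). In the on-axis view the disc is centred at (178,205), with splines near (295,175) and (60,205). Converting these to angles:

Run:
```python
from h import *
import cv2
S={}
for n,b,a in(("w2",302,103),("w3",304,21)):
    S[n]=(cam("wrist",np.load(n+".npz")),b,a)
def W(n,x,y,z): C,b,a=S[n];return atz(C,b+(x+.5)/8-.5,a+(y+.5)/8-.5,z)
c={n:W(n,*p,.066) for n,p in(("w2",(178,205)),("w3",(178,145)))};print(c)
for n,p in(("w3",(142,298)),("w3",(262,265)),("w3",(28,198)),("w2",(295,175)),("w2",(50,205))):
    q=W(n,*p,.062)-c[n];print(n,p,np.hypot(*q[:2])*1e3,np.degrees(np.arctan2(q[1],q[0]))%360,np.degrees(np.arctan2(q[1],q[0]))%60)
# overlay model
o=np.zeros((600,800,3),np.uint8)
for i,n in enumerate(("w2","w3")):
    C,b,a=S[n];im=cv2.imread(f"pics/{n}.png");g=cv2.resize(im[a:a+50,b:b+50],(400,400),interpolation=cv2.INTER_CUBIC)
    best=[]
    gray=cv2.cvtColor(im,cv2.COLOR_BGR2GRAY).astype(float)
    for th in range(60):
        val=0
        # bright tops vs gaps at r=6, z=.062
        for k in range(6):
            for r in(.0055,.0065):
                for off,sg in((0,1),(30,-1)):
                    an=np.radians(th+60*k+off);u,v=proj(C,c[n]+[r*np.cos(an),r*np.sin(an),-.004])
                    val+=sg*cv2.getRectSubPix(gray.astype(np.float32),(1,1),(u,v))[0,0]
        best.append(val)
    print(n,[int(x) for x in best])
# tops of trough edge / hot direction check
```

```text
{'w2': array([ 0.5267289 , -0.10942906,  0.066     ]), 'w3': array([ 0.52689261, -0.1095158 ,  0.066     ])}
w3 (142, 298) 5.946139465917992 148.47273969498437 28.47273969498437
w3 (262, 265) 5.853997165214517 207.73123166430668 27.731231664306677
w3 (28, 198) 7.11445033128295 85.62591652886388 25.625916528863883
w2 (295, 175) 6.023332489197455 267.9814816002825 27.981481600282507
w2 (50, 205) 6.3950368509475055 75.15993342017136 15.159933420171356
w2 [-358, -360, -359, -357, -352, -351, -351, -337, -298, -243, -187, -109, -38, 7, 35, 59, 99, 139, 189, 216, 229, 248, 260, 275, 292, 305, 324, 335, 344, 352, 358, 360, 359, 357, 352, 351, 351, 337, 298, 243, 187, 109, 38, -7, -35, -59, -99, -139, -189, -216, -229, -248, -260, -275, -292, -305, -324, -335, -344, -352]
w3 [-649, -639, -625, -613, -621, -636, -652, -657, -640, -574, -426, -257, -88, 39, 188, 369, 527, 640, 707, 720, 707, 693, 680, 679, 684, 689, 685, 672, 663, 654, 649, 639, 625, 613, 621, 636, 652, 657, 640, 574, 426, 257, 88, -39, -188, -369, -527, -640, -707, -720, -707, -693, -680, -679, -684, -689, -685, -672, -663, -654]
```

The three clearest spline tops agree at 28° mod 60 with radius 6.0 mm. The one spline inside the allowed window is at azimuth 208°, about 43° open. The stem axis is at (0.5268,-0.1095). Now to the lever.

Call:
drive_tool(translation=[[0,0,0.25],[0,0,0.5],[0,0,0.8],[0,0,0.8]], angular=[[0,0,0],[0,0,0],[0,0,0],[0,0,0]])

```text
clock: 5.3
tool_pos: [0.4379, -0.0849, 0.1509]
orientation: [3.109, -0.42, 0.022]
force: [0.2, -1.6, 1.0]
grip_width: 0.764
finger_force: 0.0
```

Call:
drive_tool(translation=[[0.15,-0.94,0],[0.15,-0.94,0],[0.15,-0.94,0],[0.15,-0.94,0],[0.15,-0.94,0],[0.15,-0.94,0]], angular=[[0,0,0.3],[0,0,0.3],[0,0,0.3],[0,0,0.3],[0,0,0.3],[0,0,0.3]], gripper=60)

```text
clock: 5.8
tool_pos: [0.4554, -0.2247, 0.1427]
orientation: [3.126, 0.312, 0.001]
force: [-0.2, 0.9, 0.5]
grip_width: 0.768
finger_force: 0.0
```

Call:
drive_tool(translation=[[0.15,-0.94,0],[0.15,-0.94,0],[0.15,-0.94,0],[0.15,-0.94,0],[0.15,-0.94,0],[0.15,-0.94,0],[0.15,-0.94,0],[0.15,-0.94,0]], angular=[[0,0,0.3],[0,0,0.3],[0,0,0.3],[0,0,0.3],[0,0,0.3],[0,0,0.3],[0,0,0.3],[0,0,0.3]])

```text
clock: 6.47
tool_pos: [0.4777, -0.3623, 0.1425]
orientation: [-2.964, -1.038, 0.0]
force: [-0.1, -0.0, -1.0]
grip_width: 0.765
finger_force: 0.0
```

```bash
python3 shot.py w4
python3 - <<'E'
from h import *
import cv2
s=np.load("w4.npz");print(R.from_rotvec(s["orientation"]).as_matrix());C=cam("wrist",s)
print(proj(C,(.4786,-.365,.031)),proj(C,(.391,-.436,.028)))
im=cv2.imread("pics/w4.png");cv2.imwrite("pics/w4c.png",cv2.resize(im[:,:,],None,fx=1.25,fy=1.25,interpolation=cv2.INTER_CUBIC))
E
```

```text
[ 0.47768928 -0.36226804  0.1425071 ] [ 0.53061759 -0.32003836  0.3133229 ] [-0.10049746 -0.01961381 -0.98841668]
(np.float64(64.44462768848564), np.float64(-81.90166768244958)) (np.float64(87.36527586974475), np.float64(-63.899902336094584))
[[ 7.81428577e-01  6.23994575e-01 -3.87042868e-04]
 [ 6.23994645e-01 -7.81428116e-01  8.84727281e-04]
 [ 2.49618845e-04 -9.32863857e-04 -9.99999534e-01]]
(np.float64(326.27556733245143), np.float64(200.91491140929037)) (np.float64(326.85053475354755), np.float64(311.7481497506062))
```

View pics/w4c.png

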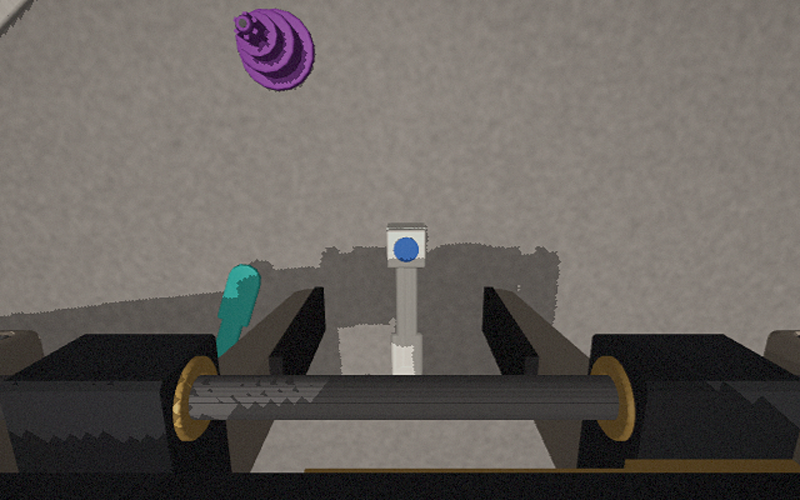

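The wrist view shows the metal lever's blue dot at (405.5,249) in the 1.25x view. The blade runs straight down the image, so it is parallel to tool x, between the fingers, and the teal lever lies clear to the left.

Run:
```python
from h import *
s=np.load("w4.npz");C=cam("wrist",s);Rt=R.from_rotvec(s["orientation"]).as_matrix()
f=lambda x,y,z:atz(C,(x+.5)/1.25-.5,(y+.5)/1.25-.5,z)
d=f(405.5,249,.0315);print(d,"tool frame",Rt.T@(d-s["tool_pos"]))
b=f(406.5,350,.0283);v=b-d;print(np.degrees(np.arctan2(v[1],v[0]))%360)
# hub top edges front/back
for y in(229,266.5):print(f(405.5,y,.031))
print("delta",d-s["tool_pos"],"tool az",np.degrees(np.arctan2(Rt[1,0],Rt[0,0])))
```

```text
[ 0.4788916  -0.36251407  0.0315    ] tool frame [0.00075829 0.00104605 0.11100637]
219.19443756348008
[ 0.49007729 -0.35357366  0.031     ]
[ 0.46870489 -0.37065984  0.031     ]
delta [ 0.00120232 -0.00024603 -0.1110071 ] tool az 38.60843649714715
```

Call:
drive_tool(translation=[[0.008,0,-0.25],[0.008,0,-0.45],[0.008,0,-0.65],[0.008,0,-0.8],[0.008,0,-0.88],[0.008,0,-0.92],[0.008,0,-0.92],[0.008,0,-0.92]], angular=[[0,0,0.006],[0,0,0.006],[0,0,0.006],[0,0,0.006],[0,0,0.006],[0,0,0.006],[0,0,0.006],[0,0,0.006]])

```text
clock: 7.18
tool_pos: [0.4795, -0.3648, 0.006]
orientation: [2.958, 1.052, 0.001]
force: [-0.0, 0.2, 0.2]
grip_width: 0.76
finger_force: 0.0
```

Call:
drive_tool(translation=[[0,0,0],[0,0,0],[0,0,0],[0,0,0],[0,0,0],[0,0,0],[0,0,0],[0,0,0],[0,0,0],[0,0,0]], angular=[[0,0,0],[0,0,0],[0,0,0],[0,0,0],[0,0,0],[0,0,0],[0,0,0],[0,0,0],[0,0,0],[0,0,0]], gripper=255, grip_force=40)

```text
clock: 8.02
tool_pos: [0.4787, -0.3643, 0.0046]
orientation: [-2.96, -1.052, 0.0]
force: [-0.6, 1.9, 2.0]
grip_width: 0.305
finger_force: 40.0
```

The grip width is 28.06 mm, which matches the hub. Lift and carry to above the stem, turning the blade to 208°.

Call:
drive_tool(translation=[[0,0,0.1],[0,0,0.3],[0,0,0.5],[0,0,0.667],[0,0,0.667],[0,0,0.667]], angular=[[0,0,0],[0,0,0],[0,0,0],[0,0,0],[0,0,0],[0,0,0]])

```text
clock: 8.52
tool_pos: [0.4793, -0.365, 0.1055]
orientation: [2.958, 1.052, 0.002]
force: [-1.1, 0.4, -2.2]
grip_width: 0.3
finger_force: 40.0
```

Call:
drive_tool(translation=[[0.04,0.2,0],[0.08,0.4,0],[0.12,0.6,0],[0.16,0.847,0],[0.16,0.847,0],[0.16,0.847,0]], angular=[[0,0,-0.06],[0,0,-0.06],[0,0,-0.06],[0,0,-0.06],[0,0,-0.06],[0,0,-0.06]])

```text
clock: 9.02
tool_pos: [0.5014, -0.2346, 0.1018]
orientation: [-3.001, -0.915, 0.005]
force: [-0.3, -0.2, -1.2]
grip_width: 0.302
finger_force: 40.0
```

Call:
drive_tool(translation=[[0.04,0.2,0],[0.08,0.4,0],[0.12,0.6,0],[0.16,0.75,0],[0.16,0.847,0],[0.16,0.847,0],[0.16,0.847,0],[0.16,0.847,0],[0.16,0.847,0],[0.16,0.847,0]], angular=[[0,0,-0.0635],[0,0,-0.0635],[0,0,-0.0635],[0,0,-0.0635],[0,0,-0.0635],[0,0,-0.0635],[0,0,-0.0635],[0,0,-0.0635],[0,0,-0.0635],[0,0,-0.0635]])

```text
clock: 9.85
tool_pos: [0.5266, -0.1115, 0.1046]
orientation: [3.048, 0.758, -0.0]
force: [-0.4, 0.4, -1.9]
grip_width: 0.302
finger_force: 40.0
```

```bash
python3 shot.py w5
python3 - <<'E'
from h import *
import cv2
s=robot.sense();print(s["tool_pos"],s["orientation"],s["force"],s["moment"],s["joint_vel"].round(3))
C=cam("wrist",np.load("w5.npz"))
o=np.zeros((600,800,3),np.uint8)
im=cv2.imread("pics/w5.png");a,b=90,260
o[:600,:]=cv2.resize(im[110:260,222:422],(800,600),interpolation=cv2.INTER_CUBIC)
for i,n in enumerate(("scene","side")):
    D=cam(n);k=eyes.snapshot(n);cv2.imwrite(f"pics/{n}5.png",k);u,v=map(int,proj(D,(.526,-.111,.08)));print(n,u-22,v-25)
    o[300*i:300*i+300,536:]=cv2.resize(k[v-25:v+25,u-22:u+22],(264,300),interpolation=cv2.INTER_CUBIC)
cv2.imwrite("pics/w5c.png",o)
E
```

```text
[ 0.52660324 -0.11149918  0.10460396] [ 0.58634426 -0.07955997  0.27539536] [-0.39335337  0.41709686 -1.92131248]
(np.float64(322.1527452580938), np.float64(225.42702629458893)) (np.float64(322.2105047627666), np.float64(216.57689614722548))
[ 0.52662369 -0.11131787  0.10465543] [ 3.04841141e+00  7.58536389e-01 -1.77961005e-05] [ 0.20290937  0.43467185 -1.17259124] [-0.00791439  0.0948972  -0.0147364 ] [ 0.008 -0.002  0.001  0.003  0.003  0.003]
scene 273 143
side 341 207
```

View pics/w5c.png

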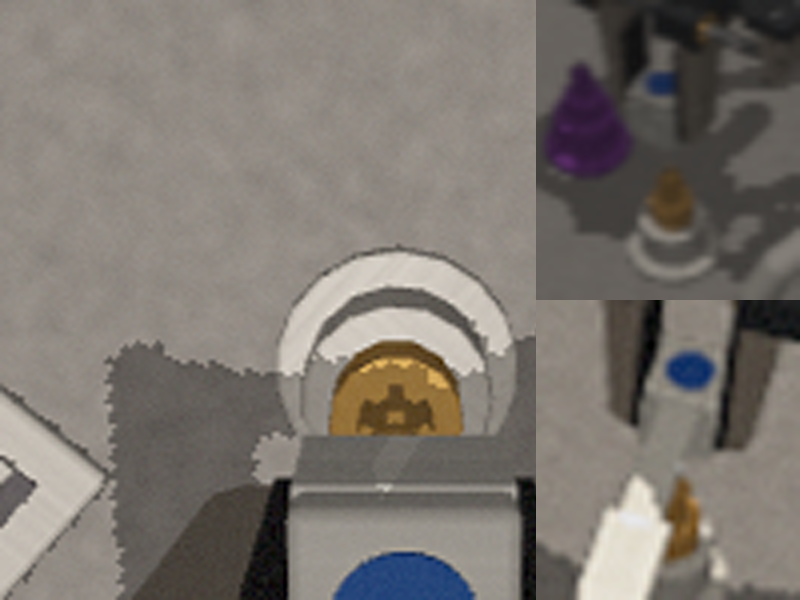

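The wrist view shows the rear spline pointing straight up at crop (397,410), so the 28° heading is right. The neck is centred at column 397 and the hub at 404, so there is a small sideways offset. Next I compute the offset along tool x.

Run:
```python
from h import *
import cv2
s=np.load("w5.npz");C=cam("wrist",s);Rt=R.from_rotvec(s["orientation"]).as_matrix();p=s["tool_pos"]
im=cv2.imread("pics/w5.png").astype(int)
m=(im[...,0]>im[...,2]+40);m[:230]=0;m[:, :280]=0;m[:,370:]=0
ys,xs=np.where(m);print("dot",xs.mean(),ys.mean(),np.ptp(xs),np.ptp(ys),len(xs))
T=lambda u,v,z:(Rt.T@(atz(C,u,v,z)-p))*1e3
print("dot tool",T(xs.mean(),ys.mean(),.1316))
g=lambda x,y:(222+(x+.5)/4-.5,110+(y+.5)/4-.5)
print("hub back edge",T(*g(404,488),.1316),T(*g(288,488),.1316),T(*g(520,488),.1316))
print("hub bottom back edge",T(*g(397,436),.1006))
print("neck near edge",T(*g(397,362),.045)-[12.5,0,0]); 
print("spline top end",T(*g(397,410),.062)-[7,0,0])
print(im[190:222,321,:].sum(1))
```

```text
dot 322.55232558139534 265.218992248062 37 34 1032
dot tool [  1.11919296  -0.39257065 -26.99626522]
hub back edge [ 17.99672047  -0.34651972 -26.99817218] [ 18.00307861 -13.80845797 -27.00135629] [ 17.99036293  13.11412866 -26.99498838]
hub bottom back edge [14.93040568 -1.35263297  4.0019394 ]
neck near edge [-0.35069968 -1.69484681 59.60217642]
spline top end [ 0.87395132 -1.60031784 42.60268401]
[588 599 599 607 625 315 198 193 206 310 489 322 314 327 325 333 219 192
 193 196 203 183 220 328 327 288 189 219 263 333 322 323]
```

Relative to the hub, the stem is off by about -1.3 mm in tool y and -0.2 mm in tool x. I correct by (-0.8,+1.05) mm and lower until the plain bore is just over the nose.

Call:
drive_tool(translation=[[-0.005,0.007,-0.05],[-0.005,0.007,-0.1],[-0.005,0.007,-0.15],[-0.005,0.007,-0.19],[-0.005,0.007,-0.22],[-0.005,0.007,-0.24],[-0.005,0.007,-0.24],[-0.005,0.007,-0.24],[-0.005,0.007,-0.24],[-0.005,0.007,-0.24]], angular=[[0,0,0],[0,0,0],[0,0,0],[0,0,0],[0,0,0],[0,0,0],[0,0,0],[0,0,0],[0,0,0],[0,0,0]])

```text
clock: 10.83
tool_pos: [0.5263, -0.1094, 0.0691]
orientation: [3.048, 0.761, 0.001]
force: [-0.0, 0.6, -1.6]
grip_width: 0.301
finger_force: 40.0
```

Run:
```python
from h import *
s=robot.sense();print(s["tool_pos"],s["force"],s["moment"],np.degrees(2*np.arctan2(s["orientation"][1],s["orientation"][0]))%360)
```

```text
[ 0.52633717 -0.10936304  0.06910228] [-0.04097117  0.61391364 -1.60685545] [0.01117643 0.11390627 0.02407693] 28.027185873800015
```

Call:
drive_tool(translation=[[-0.003,-0.005,0],[-0.003,-0.005,0],[-0.003,-0.005,0],[-0.003,-0.005,0],[-0.003,-0.005,0],[-0.003,-0.005,0]], angular=[[0,0,0],[0,0,0],[0,0,0],[0,0,0],[0,0,0],[0,0,0]])

```text
clock: 11.33
tool_pos: [0.5255, -0.11, 0.0687]
orientation: [-3.048, -0.761, -0.0]
force: [-0.2, -0.4, -1.7]
grip_width: 0.301
finger_force: 40.0
```

Run:
```python
from h import *
import cv2
s=robot.sense();C=cam("wrist",s);im=eyes.snapshot("wrist");cv2.imwrite("pics/w6.png",im)
print(s["tool_pos"],s["force"],s["moment"],s["joint_vel"].round(4))
for i in range(3): eyes.snapshot("side");s=robot.sense();print(s["tool_pos"],s["force"])
cv2.imwrite("pics/w6c.png",cv2.resize(im[150:300,222:422],(800,600),interpolation=cv2.INTER_CUBIC))
```

```text
[ 0.52551576 -0.10995874  0.0686633 ] [-0.17330877 -0.40650162 -1.74847179] [-0.01850391  0.11848427 -0.01164293] [-0.0015 -0.0004  0.0016 -0.0003  0.0004 -0.0012]
[ 0.5255015 -0.1099594  0.0686431] [ 0.04546696  0.05404709 -1.66552153]
[ 0.52550803 -0.10995271  0.06864924] [-0.38142842  0.31072467 -2.18189764]
[ 0.52548111 -0.10992704  0.06860861] [ 0.30143599 -0.03413612 -2.108089  ]
```

View pics/w6c.png

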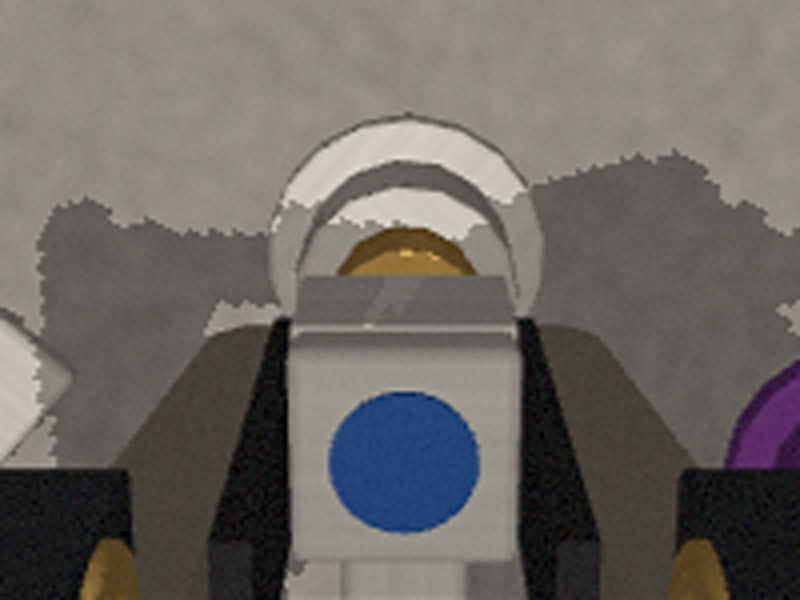

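The view shows the hub centred at column 404 and the valve at about 407, so a +0.5 mm tool-y trim is left. I apply the trim and lower over the nose, watching the force.

Call:
drive_tool(translation=[[0.002,-0.003,0],[0.002,-0.003,-0.005],[0.002,-0.003,-0.01],[0.002,-0.003,-0.015],[0.002,-0.003,-0.02],[0.002,-0.003,-0.025],[0.002,-0.003,-0.03],[0.002,-0.003,-0.035],[0.002,-0.003,-0.04],[0.002,-0.003,-0.04],[0.002,-0.003,-0.04],[0.002,-0.003,-0.04]], angular=[[0,0,0],[0,0,0],[0,0,0],[0,0,0],[0,0,0],[0,0,0],[0,0,0],[0,0,0],[0,0,0],[0,0,0],[0,0,0],[0,0,0]])

```text
clock: 12.53
tool_pos: [0.5258, -0.1104, 0.0627]
orientation: [3.048, 0.761, 0.0]
force: [0.1, -0.6, -1.9]
grip_width: 0.303
finger_force: 40.0
```

```bash
cat > st.py <<'E'
from h import *
s=robot.sense();print(s["clock"],s["tool_pos"].round(5),s["force"].round(2),s["moment"].round(3),"az",round(np.degrees(2*np.arctan2(s["orientation"][1],s["orientation"][0]))%360,2))
E
python3 st.py
```

```text
12.5333 [ 0.52583 -0.11042  0.06267] [ 0.06 -0.57 -1.9 ] [-0.061  0.117  0.021] az 28.03
```

Call:
drive_tool(translation=[[0,0,-0.004],[0,0,-0.008],[0,0,-0.012],[0,0,-0.016],[0,0,-0.02],[0,0,-0.02],[0,0,-0.02]], angular=[[0,0,0],[0,0,0],[0,0,0],[0,0,0],[0,0,0],[0,0,0],[0,0,0]])

```text
clock: 13.12
tool_pos: [0.5258, -0.1104, 0.0596]
orientation: [-3.048, -0.761, 0.0]
force: [-0.0, 0.0, -1.8]
grip_width: 0.301
finger_force: 40.0
```

```bash
python3 st.py
```

```text
13.1167 [ 0.52578 -0.11039  0.05959] [-0.02  0.   -1.76] [-0.016  0.11  -0.022] az 28.03
```

Call:
drive_tool(translation=[[0,0,-0.004],[0,0,-0.008],[0,0,-0.012],[0,0,-0.016],[0,0,-0.02],[0,0,-0.02],[0,0,-0.02]], angular=[[0,0,0],[0,0,0],[0,0,0],[0,0,0],[0,0,0],[0,0,0],[0,0,0]])

```text
clock: 13.7
tool_pos: [0.5258, -0.1104, 0.0566]
orientation: [-3.048, -0.761, 0.0]
force: [-0.3, -0.6, -2.0]
grip_width: 0.299
finger_force: 40.0
```

```bash
python3 st.py
```

```text
13.7 [ 0.52576 -0.1104   0.05659] [-0.26 -0.59 -1.97] [0.001 0.108 0.007] az 28.03
```

The teeth are well inside the splines with no force. Continuing towards home.

Call:
drive_tool(translation=[[0,0,-0.004],[0,0,-0.008],[0,0,-0.012],[0,0,-0.016],[0,0,-0.02],[0,0,-0.024],[0,0,-0.028],[0,0,-0.032],[0,0,-0.036],[0,0,-0.04],[0,0,-0.04],[0,0,-0.04]], angular=[[0,0,0],[0,0,0],[0,0,0],[0,0,0],[0,0,0],[0,0,0],[0,0,0],[0,0,0],[0,0,0],[0,0,0],[0,0,0],[0,0,0]])

```text
clock: 14.7
tool_pos: [0.5258, -0.1104, 0.0506]
orientation: [-3.048, -0.761, 0.0]
force: [-0.1, -0.2, -0.9]
grip_width: 0.302
finger_force: 40.0
```

```bash
python3 st.py
```

```text
14.7 [ 0.52576 -0.11038  0.05059] [-0.14 -0.21 -0.88] [-0.021  0.133  0.005] az 28.03
```

Last 1 mm in fine steps, until there is a light contact force.

Call:
drive_tool(translation=[[0,0,-0.002],[0,0,-0.004],[0,0,-0.006],[0,0,-0.007],[0,0,-0.007],[0,0,-0.007]], angular=[[0,0,0],[0,0,0],[0,0,0],[0,0,0],[0,0,0],[0,0,0]])

```text
clock: 15.2
tool_pos: [0.5258, -0.1104, 0.0497]
orientation: [3.048, 0.761, 0.0]
force: [-0.8, 0.1, -0.7]
grip_width: 0.302
finger_force: 40.0
```

```bash
python3 st.py
```

```text
15.2 [ 0.52584 -0.11044  0.04967] [-0.78  0.1  -0.67] [-0.001  0.18   0.028] az 28.03
```

Call:
drive_tool(translation=[[0,0,-0.001],[0,0,-0.002],[0,0,-0.002],[0,0,-0.002]], angular=[[0,0,0],[0,0,0],[0,0,0],[0,0,0]])

```text
clock: 15.53
tool_pos: [0.5258, -0.1104, 0.0496]
orientation: [-3.048, -0.761, 0.0]
force: [-1.6, 0.7, 2.9]
grip_width: 0.3
finger_force: 40.0
```

```bash
python3 st.py
```

```text
15.5333 [ 0.52584 -0.11041  0.04962] [-1.55  0.66  2.9 ] [ 0.171  0.571 -0.012] az 28.03
```

Call:
drive_tool(translation=[[0,0,-0.001],[0,0,-0.002],[0,0,-0.002],[0,0,-0.002]], angular=[[0,0,0],[0,0,0],[0,0,0],[0,0,0]])

```text
clock: 15.87
tool_pos: [0.5259, -0.1104, 0.0496]
orientation: [-3.048, -0.761, 0.0]
force: [-3.3, 1.0, 5.9]
grip_width: 0.3
finger_force: 40.0
```

```bash
python3 st.py
```

```text
15.8667 [ 0.52586 -0.11042  0.04962] [-3.35  1.    5.9 ] [ 0.227  0.734 -0.002] az 28.04
```

Firmly home: TCP z stops at 0.0496, exactly the expected height, with about 8 N. Easing off slightly and starting the gentle clockwise swing about the stem axis.

Call:
drive_tool(translation=[[0,0,0.002],[0,0,0.002],[0,0,0.002],[0,0.0005,0.002],[0,0.0005,0.002],[0,0.001,0.002],[0,0.001,0.002],[0,0.001,0.002]], angular=[[0,0,0],[0,0,-0.015],[0,0,-0.03],[0,0,-0.045],[0,0,-0.06],[0,0,-0.08],[0,0,-0.1],[0,0,-0.1]])

```text
clock: 16.53
tool_pos: [0.5258, -0.1103, 0.0496]
orientation: [3.099, 0.516, -0.0]
force: [-3.1, 0.3, 5.3]
grip_width: 0.301
finger_force: 40.0
```

```bash
python3 st.py
```

```text
16.5333 [ 0.52582 -0.11027  0.04963] [-3.14  0.33  5.32] [0.156 0.75  0.081] az 18.9
```

Call:
drive_tool(translation=[[0,0,0],[0,0.0005,0],[0,0.0005,0],[0,0.001,0],[0,0.001,0],[0,0.0015,0],[0,0.0015,0],[0,0.002,0],[0,0.002,0],[0,0.0025,0],[0,0.0025,0],[0,0.0025,0],[0,0.0025,0]], angular=[[0,0,-0.02],[0,0,-0.04],[0,0,-0.06],[0,0,-0.08],[0,0,-0.1],[0,0,-0.12],[0,0,-0.14],[0,0,-0.16],[0,0,-0.18],[0,0,-0.2],[0,0,-0.22],[0,0,-0.24],[0,0,-0.24]])

```text
clock: 17.62
tool_pos: [0.5257, -0.1099, 0.0496]
orientation: [3.141, -0.074, -0.001]
force: [-4.1, 1.7, 6.0]
grip_width: 0.305
finger_force: 40.0
```

```bash
python3 st.py
```

```text
17.6167 [ 0.52575 -0.10993  0.04962] [-4.13  1.7   5.97] [0.244 0.706 0.108] az 357.3
```

Call:
drive_tool(translation=[[0,0,0],[0,0,0],[0,0.0005,0],[0,0.0005,0],[0,0.001,0],[0,0.001,0],[0,0.001,0],[0,0.001,0]], angular=[[0,0,-0.015],[0,0,-0.03],[0,0,-0.045],[0,0,-0.06],[0,0,-0.075],[0,0,-0.09],[0,0,-0.09],[0,0,-0.09]])

```text
clock: 18.28
tool_pos: [0.5257, -0.1098, 0.0496]
orientation: [3.128, -0.294, -0.001]
force: [-3.3, 1.8, 6.4]
grip_width: 0.301
finger_force: 40.0
```

```bash
python3 st.py;python3 - <<'E'
from h import *
import cv2
im=eyes.snapshot("wrist");s=robot.sense()
a=eyes.snapshot("scene");b=eyes.snapshot("side");cv2.imwrite("pics/scene7.png",a);cv2.imwrite("pics/side7.png",b)
o=np.zeros((600,800,3),np.uint8)
o[:,:400]=cv2.resize(a[160:280,280:380],(400,480),interpolation=cv2.INTER_CUBIC)[:600].repeat(1,0) if 0 else 0
o[:480,:400]=cv2.resize(a[160:280,280:380],(400,480),interpolation=cv2.INTER_CUBIC)
o[:480,400:]=cv2.resize(b[130:280,240:390],(400,400),interpolation=cv2.INTER_CUBIC).repeat(1,0) if 0 else cv2.resize(b[140:284,250:370],(400,480),interpolation=cv2.INTER_CUBIC)
cv2.imwrite("pics/c7.png",o)
E
```

```text
18.2833 [ 0.5257  -0.10979  0.04961] [-3.32  1.78  6.39] [0.234 0.841 0.075] az 349.27
```

View pics/c7.png

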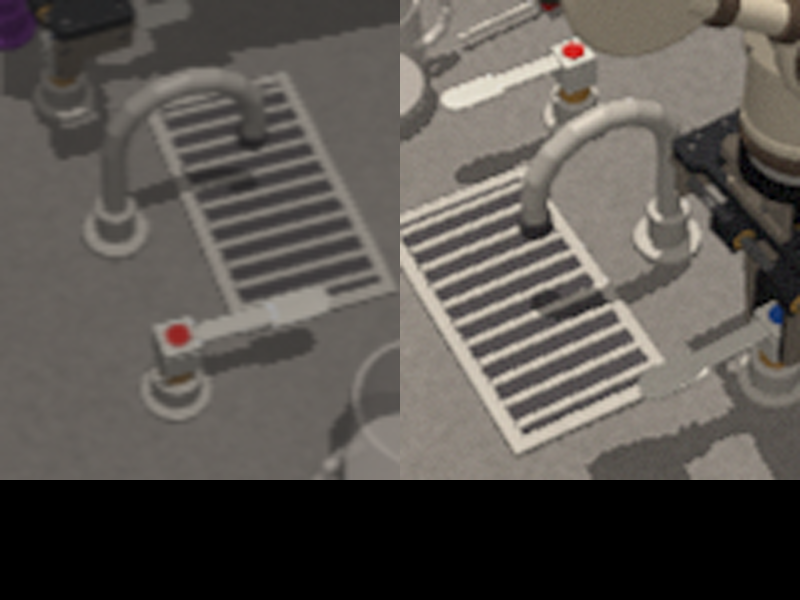

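The side view shows the blue-dot lever nearly parallel to its red-dot twin. Next I work out the front azimuth more precisely from the hot lever.

Run:
```python
from h import *
S,D=cam("scene"),cam("side")
A=lambda v:np.degrees(np.arctan2(v[1],v[0]))%360
r=(324.2,243.4);e=(361.2,234.7)
print("scene",A(atz(S,*e,.0735)-atz(S,*r,.0765)),"len",np.linalg.norm(atz(S,*e,.0735)-atz(S,*r,.0765)))
r=(301.9,155.2);e=(262.9,169.1)
print("side",A(atz(D,*e,.0735)-atz(D,*r,.0765)),np.linalg.norm(atz(D,*e,.0735)-atz(D,*r,.0765)))
# hot base circle, cold base circle centres in scene/side (flange z~.004)
g=lambda x,y:(280+x/4,160+y/4); k=lambda x,y:(250+(x-400)/3.333,140+y/3.333)
h=atz(S,*g(176,392),.004);c=atz(S,295.7,183.6,.004);v=h-c;print("base line scene",A(v)+90,np.linalg.norm(v[:2]))
h=atz(D,*k(572,108),.004);c=atz(D,362,253,.004);v=h-c;print("side",A(v)+90,np.linalg.norm(v[:2]))
# trough edges in side: long edges parallel to valve y; short edges parallel to x
for a,b in(((660,360),(522,448)),((530,168),(662,362)),((400,222),(522,448)),((400,218),(528,170))):
    v=atz(D,*k(*b),.008)-atz(D,*k(*a),.008);print("trough",A(v))
# current lever: dot and tip in side
e=atz(D,*k(642,388),.0735);ax=np.array([.5267,-.1099,0]);print("cold end",e,A(e-ax),np.linalg.norm((e-ax)[:2]))
```

```text
scene 164.63073868102205 len 0.10937125834801491
side 163.14944019448424 0.110008668469065
base line scene 165.94249716035944 0.30477632825471274
side 165.67105209268203 0.30816852803887335
trough 174.83370925973253
trough 255.01169872426004
trough 253.29985066177204
trough 344.492238203874
cold end [ 0.41630964 -0.09134792  0.0735    ] 170.4600822262631 0.11193842612287312
```

Call:
drive_tool(translation=[[0,0,0],[0,0,0],[0,0.0005,0],[0,0.0005,0],[0,0.0005,0]], angular=[[0,0,-0.01],[0,0,-0.02],[0,0,-0.03],[0,0,-0.03],[0,0,-0.03]])

```text
clock: 18.85
tool_pos: [0.5257, -0.1097, 0.0496]
orientation: [3.12, -0.367, -0.001]
force: [-2.8, 0.6, 6.5]
grip_width: 0.301
finger_force: 40.0
```

```bash
python3 st.py
```

```text
18.85 [ 0.52572 -0.10972  0.04961] [-2.83  0.63  6.48] [0.147 0.761 0.135] az 346.57
```

Call:
drive_tool(translation=[[0,0,0],[0,0,0],[0,0,0]], angular=[[0,0,-0.01],[0,0,-0.01],[0,0,-0.01]])

```text
clock: 19.1
tool_pos: [0.5257, -0.1097, 0.0496]
orientation: [3.117, -0.392, -0.001]
force: [-3.8, 0.9, 5.8]
grip_width: 0.302
finger_force: 40.0
```

```bash
python3 st.py
```

```text
19.1 [ 0.52573 -0.1097   0.04962] [-3.79  0.88  5.76] [0.211 0.796 0.089] az 345.67
```

Call:
drive_tool(translation=[[0,0,0],[0,0,0],[0,0,0]], angular=[[0,0,-0.008],[0,0,-0.008],[0,0,-0.008]])

```text
clock: 19.35
tool_pos: [0.5257, -0.1097, 0.0496]
orientation: [3.114, -0.411, -0.001]
force: [-2.9, 2.0, 6.8]
grip_width: 0.301
finger_force: 40.0
```

```bash
python3 st.py
```

```text
19.35 [ 0.52574 -0.10968  0.04962] [-2.94  1.98  6.78] [0.204 0.763 0.165] az 344.96
```

Call:
drive_tool(translation=[[0,0,0],[0,0,0],[0,0,0]], angular=[[0,0,-0.006],[0,0,-0.006],[0,0,-0.006]])

```text
clock: 19.6
tool_pos: [0.5257, -0.1097, 0.0496]
orientation: [3.112, -0.426, -0.001]
force: [-2.9, 1.2, 6.0]
grip_width: 0.303
finger_force: 40.0
```

```bash
python3 st.py
```

```text
19.6 [ 0.52573 -0.10967  0.04963] [-2.94  1.22  5.97] [0.299 0.769 0.163] az 344.42
```

Call:
drive_tool(translation=[[0,0,0],[0,0,0],[0,0,0]], angular=[[0,0,-0.006],[0,0,-0.006],[0,0,-0.006]])

```text
clock: 19.85
tool_pos: [0.5257, -0.1097, 0.0496]
orientation: [3.11, -0.44, -0.001]
force: [-4.0, 1.5, 6.3]
grip_width: 0.304
finger_force: 40.0
```

```bash
python3 st.py
```

```text
19.85 [ 0.5257  -0.10967  0.0496 ] [-3.97  1.51  6.3 ] [0.198 0.746 0.163] az 343.88
```

Call:
drive_tool(translation=[[0,0,0],[0,0,0],[0,0,0]], angular=[[0,0,-0.005],[0,0,-0.005],[0,0,-0.005]])

```text
clock: 20.1
tool_pos: [0.5257, -0.1097, 0.0496]
orientation: [3.109, -0.453, -0.001]
force: [-4.1, 0.7, 6.5]
grip_width: 0.302
finger_force: 40.0
```

```bash
python3 st.py
```

```text
20.1 [ 0.52575 -0.10967  0.04962] [-4.1   0.66  6.47] [0.29  0.813 0.145] az 343.43
```

Call:
drive_tool(translation=[[0,0,0],[0,0,0],[0,0,0]], angular=[[0,0,-0.005],[0,0,-0.005],[0,0,-0.005]])

```text
clock: 20.35
tool_pos: [0.5257, -0.1097, 0.0496]
orientation: [3.107, -0.465, -0.001]
force: [-3.4, 1.3, 6.2]
grip_width: 0.303
finger_force: 40.0
```

```bash
python3 st.py
```

```text
20.35 [ 0.52575 -0.10967  0.04963] [-3.45  1.27  6.25] [0.244 0.781 0.177] az 342.98
```

Call:
drive_tool(translation=[[0,0,0],[0,0,0],[0,0,0]], angular=[[0,0,-0.005],[0,0,-0.005],[0,0,-0.005]])

```text
clock: 20.6
tool_pos: [0.5257, -0.1096, 0.0496]
orientation: [3.105, -0.477, -0.001]
force: [-3.9, 1.6, 6.3]
grip_width: 0.301
finger_force: 40.0
```

```bash
python3 st.py
```

```text
20.6 [ 0.52573 -0.10964  0.04961] [-3.9  1.6  6.3] [0.312 0.774 0.155] az 342.53
```

Run:
```python
from h import *
import cv2
im=eyes.snapshot("wrist");cv2.imwrite("pics/w8.png",im)
a=cv2.imread("pics/w6.png",0);b=cv2.cvtColor(im,cv2.COLOR_BGR2GRAY)
M=np.eye(2,3,dtype=np.float32)
A=a[229:310,290:356].astype(np.float32);B=b[229:310,290:356].astype(np.float32)
cc,M=cv2.findTransformECC(A,B,M,cv2.MOTION_EUCLIDEAN,(3,200,1e-7),None,3)
print(cc,M,np.degrees(np.arctan2(M[1,0],M[0,0])))
# dot in side camera + blade tip estimate
```

```text
0.9971088662828673 [[ 0.99999607 -0.00280133  0.10565744]
 [ 0.00280133  0.99999607 -0.04275731]] 0.16050443
```

No slip in the grip (0.16°). The splines have 3° of play, so the stop can come slightly past the front heading. I keep going with small steps.

Call:
drive_tool(translation=[[0,0,0],[0,0,0],[0,0,0]], angular=[[0,0,-0.005],[0,0,-0.005],[0,0,-0.005]])

```text
clock: 20.9
tool_pos: [0.5258, -0.1097, 0.0496]
orientation: [3.103, -0.489, -0.001]
force: [-3.8, 1.5, 6.0]
grip_width: 0.299
finger_force: 40.0
```

```bash
python3 st.py
```

```text
20.9 [ 0.52576 -0.10965  0.04963] [-3.83  1.53  6.03] [0.279 0.77  0.175] az 342.08
```

Call:
drive_tool(translation=[[0,0,0],[0,0,0],[0,0,0]], angular=[[0,0,-0.005],[0,0,-0.005],[0,0,-0.005]])

```text
clock: 21.15
tool_pos: [0.5257, -0.1096, 0.0496]
orientation: [3.101, -0.502, -0.001]
force: [-3.3, 0.5, 7.2]
grip_width: 0.297
finger_force: 40.0
```

```bash
python3 st.py
```

```text
21.15 [ 0.52573 -0.10963  0.04961] [-3.31  0.52  7.24] [0.312 0.792 0.165] az 341.63
```

No stop yet, so I'll refine the front heading with the close-range wrist picture w1, using the trough's straight edges.

Run:
```python
from h import *
import cv2
for n in("w1","w2","w3"):
    z=np.load(n+".npz");s=dict(tool_pos=z["p"] if "p" in z else z["tool_pos"],orientation=z["o"] if "o" in z else z["orientation"])
    C=cam("wrist",s);im=cv2.imread(f"pics/{n}.png");g=cv2.GaussianBlur(im,(3,3),0)
    L=cv2.createLineSegmentDetector().detect(cv2.cvtColor(g,cv2.COLOR_BGR2GRAY))[0][:,0]
    for x1,y1,x2,y2 in L:
        if np.hypot(x2-x1,y2-y1)<60 or max(y1,y2)>330 or max(x1,x2)>330: continue
        a,b=atz(C,x1,y1,.008),atz(C,x2,y2,.008);v=b-a
        print(n,np.int_([x1,y1,x2,y2]),a[:2].round(4),b[:2].round(4),round(np.degrees(np.arctan2(v[1],v[0]))%90,2))
```

```text
w1 [ 65 266 169 266] [0.4789 0.1041] [0.4584 0.0291] 74.78
w1 [175 229 236 227] [0.485  0.0137] [ 0.4742 -0.0296] 76.06
w1 [  0 232  94 230] [0.5159 0.1379] [0.4993 0.0712] 76.02
w1 [ 83 147   0 156] [0.5563 0.0531] [0.5658 0.1109] 80.65
w1 [  0 114  76 117] [0.5913 0.0969] [0.5763 0.0485] 72.76
w1 [238 214 146 216] [ 0.4833 -0.0337] [0.4995 0.0301] 75.82
w1 [143 216   0 219] [0.5    0.0328] [0.525 0.133] 75.97
w1 [214 285 250 229] [0.4353 0.0019] [ 0.47  -0.039] 40.25
w1 [ 16 216  93 214] [0.5244 0.1203] [0.5112 0.0667] 76.23
w1 [179 212 239 210] [0.4962 0.0064] [ 0.4856 -0.0354] 75.78
w1 [128 303   4 303] [0.4378 0.0714] [0.4631 0.1634] 74.66
w2 [ 65 266 141 266] [0.4873 0.068 ] [0.4747 0.0222] 74.62
w2 [  4 302  66 267] [0.4753 0.1166] [0.4868 0.0676] 13.18
w2 [146 248 210 246] [0.4853 0.0144] [ 0.4757 -0.0236] 75.93
w2 [  0 251 111 249] [0.5071 0.1021] [0.4904 0.0354] 75.91
w2 [279 296 275 231] [ 0.432  -0.0542] [ 0.4743 -0.0651] 75.62
w2 [209 231 113 233] [ 0.4855 -0.0264] [0.4999 0.0304] 75.77
w2 [214 285 252 227] [ 0.4509 -0.0169] [ 0.4806 -0.052 ] 40.19
w2 [109 233   0 236] [
[... 536 characters left out ...]
 0.4799 -0.0013] [0.4308 0.011 ] 75.99
w3 [ 24 262   8 204] [0.467  0.0992] [0.5029 0.0903] 76.12
w3 [ 66 202  79 263] [0.4945 0.0572] [0.4571 0.0665] 76.05
w3 [ 32 203  49 274] [0.4999 0.0766] [0.4555 0.0877] 75.99
w3 [214 285 252 227] [ 0.4212 -0.0085] [ 0.4512 -0.0436] 40.46
w3 [ 99 202 112 264] [0.4898 0.038 ] [0.4511 0.0472] 76.59
w3 [271 179 105 183] [ 0.4756 -0.0637] [0.4992 0.0301] 75.87
w3 [281 296 275 186] [ 0.4021 -0.0468] [ 0.471  -0.0643] 75.73
w3 [100 183   0 186] [0.4997 0.033 ] [0.5139 0.0897] 75.9
w3 [122 264 111 201] [0.4493 0.0411] [0.4882 0.0315] 76.06
w3 [179 178 264 176] [ 0.4906 -0.0123] [ 0.4787 -0.0601] 76.08
w3 [126 303   5 303] [0.4236 0.0497] [0.4442 0.1243] 74.57
```

The trough edges give a front heading of 166.0°, and the blade is at 161.6°. That is past front by more than the spline play, so the stem must be on its stop, with a light torque of only 0.16 N m. I back the lever off through the play to 166°.

Call:
drive_tool(translation=[[0,0,0],[0,0,0],[0,0,0],[0,0,0]], angular=[[0,0,0.01],[0,0,0.02],[0,0,0.02],[0,0,0.02]])

```text
clock: 21.48
tool_pos: [0.5258, -0.1097, 0.0496]
orientation: [3.109, -0.453, -0.0]
force: [-3.8, 0.9, 7.2]
grip_width: 0.301
finger_force: 40.0
```

```bash
python3 st.py
```

```text
21.4833 [ 0.52577 -0.10966  0.04963] [-3.77  0.95  7.22] [0.255 0.806 0.019] az 343.41
```

Call:
drive_tool(translation=[[0,0,0],[0,0,0],[0,0,0],[0,0,0]], angular=[[0,0,0.01],[0,0,0.02],[0,0,0.029],[0,0,0.029]])

```text
clock: 21.82
tool_pos: [0.5259, -0.1097, 0.0496]
orientation: [3.118, -0.382, 0.0]
force: [-2.2, 1.7, 5.3]
grip_width: 0.301
finger_force: 40.0
```

```bash
python3 st.py
```

```text
21.8167 [ 0.52593 -0.10973  0.04963] [-2.17  1.67  5.33] [ 0.217  0.673 -0.007] az 346.05
```

Moment about z is near 0, so the lever is free within the play and points at 166.0°. Release and lift away.

Call:
drive_tool(translation=[[0,0,0.002],[0,0,0.002],[0,0,0.002],[0,0,0.002],[0,0,0.002],[0,0,0.002],[0,0,0.002],[0,0,0.002]], angular=[[0,0,0],[0,0,0],[0,0,0],[0,0,0],[0,0,0],[0,0,0],[0,0,0],[0,0,0]], gripper=90)

```text
clock: 22.48
tool_pos: [0.5258, -0.1097, 0.0496]
orientation: [-3.118, 0.381, -0.0]
force: [-0.5, 0.2, 0.4]
grip_width: 0.648
finger_force: 0.0
```

Call:
drive_tool(translation=[[0,0,0.05],[0,0,0.15],[0,0,0.3],[0,0,0.5],[0,0,0.7],[0,0,0.9],[0,0,0.9],[0,0,0.9],[0,0,0.9]], angular=[[0,0,0],[0,0,0],[0,0,0],[0,0,0],[0,0,0],[0,0,0],[0,0,0],[0,0,0],[0,0,0]])

```text
clock: 23.23
tool_pos: [0.5255, -0.1095, 0.1843]
orientation: [-3.118, 0.38, 0.001]
force: [-0.1, 0.5, -0.1]
grip_width: 0.646
finger_force: 0.0
```

```bash
python3 st.py
python3 - <<'E'
from h import *
import cv2
s=robot.sense();C=cam("wrist",s);im=eyes.snapshot("wrist");sd=eyes.snapshot("side");sc=eyes.snapshot("scene")
for n,x in(("scene9",sc),("side9",sd),("w9",im)):cv2.imwrite(f"pics/{n}.png",x)
o=np.zeros((600,800,3),np.uint8);o[:400,:640]=im;o[400:,:300]=cv2.resize(sd[140:273,240:440],(300,200));o[400:,300:600]=cv2.resize(sc[140:273,230:430],(300,200))
cv2.imwrite("pics/fin.png",o)
g=cv2.GaussianBlur(im,(3,3),0)
L=cv2.createLineSegmentDetector().detect(cv2.cvtColor(g,cv2.COLOR_BGR2GRAY))[0][:,0]
for l in L:
    if np.hypot(l[2]-l[0],l[3]-l[1])<25: continue
    a,b=atz(C,l[0],l[1],.0735),atz(C,l[2],l[3],.0735);v=b-a
    if min(np.hypot(*(q[:2]-[.5267,-.11])) for q in(a,b))<.06: print(l.astype(int),a[:2].round(4),b[:2].round(4),round(np.degrees(np.arctan2(v[1],v[0]))%180,2))
E
```

```text
23.2333 [ 0.52548 -0.1095   0.18434] [-0.1   0.51 -0.05] [0.007 0.194 0.002] az 346.09
[268 229 269 264] [ 0.5104 -0.0542] [ 0.477 -0.046] 166.06
[375 265 376 229] [ 0.452  -0.1417] [ 0.4866 -0.1501] 166.41
[330 266 331 214] [ 0.4609 -0.1007] [ 0.5104 -0.1131] 165.95
[286 246 287 296] [ 0.49   -0.0661] [ 0.4404 -0.0536] 165.86
[296 296 294 238] [ 0.4386 -0.0612] [ 0.4964 -0.0757] 165.93
[314 236 315 266] [ 0.4932 -0.0937] [ 0.4644 -0.0865] 166.01
[431 227 371 217] [ 0.476  -0.1986] [ 0.4988 -0.1477] 65.94
[315 157 340 158] [ 0.5633 -0.1121] [ 0.5574 -0.1329] 74.15
[308 186 307 211] [ 0.5397 -0.0998] [ 0.5178 -0.0931] 163.12
[337 211 337 186] [ 0.5112 -0.1194] [ 0.5336 -0.1241] 168.31
[289 211 288 165] [ 0.5216 -0.0777] [ 0.562  -0.0875] 166.36
[310 176 336 177] [ 0.5477 -0.1037] [ 0.542  -0.1259] 75.49
[336 183 308 183] [ 0.5368 -0.1247] [ 0.5426 -0.1001] 76.63
```

View pics/fin.png

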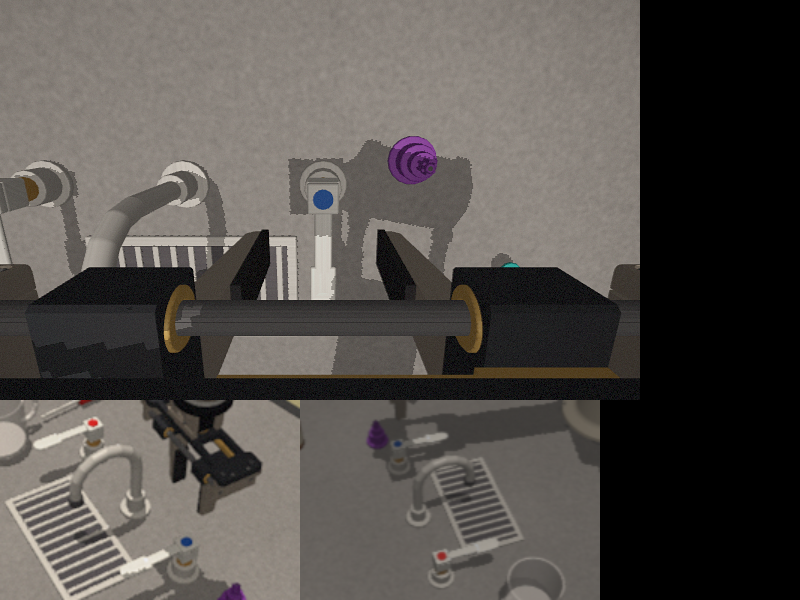

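The final view shows the blue-dot lever seated on the valve, its blade edges at 166.0° and parallel to the trough and the red-dot twin. The gripper is clear above. Handing in.

```bash
python3 -c "
from rig import order
print(order.close_job())"
```

```text
the job is handed in; nothing more can be done
None
```

The blue-dot lever is fully home on the cold stem, swung shut to point straight out to the front at 166.0°, and released; contact stayed light (about 8 N pressing, 0.16–0.18 N m on the shut stop), nothing else was moved, and the job was handed in at about 23 s.

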